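# Hold the pastry-tool organiser open

## Task

Swing both front clips of the plastic organiser well out, then raise its lid to 60 degrees open and keep holding it there so the cook can pick cutters and nozzles out with both hands. The lid has no stay and falls shut if let go, so finish with the gripper still holding it, steady at that angle. Leave the kettle, pie dish and cup standing where they are.

Things in the scene. Friction and masses are not known exactly. Their poses are not given: they have to be found in the camera images.
- organiser: Flat tackle-style organiser: dark grey plastic box 180 (its x) x 275 (its y) x 55 mm high, clear lid, orange clips and carry handle; does not slide. Origin: centre of the underside, on the counter. Its +x points to the front (clips, handle), roughly away from the robot. Lid rim top 63 mm, clear panel top 60 mm above the counter; lid's front rim at x = 95 mm.
- lid_hinge (a point): Middle of the lid's hinge line, on the box's rear (robot-side) rim: in the organiser's frame at x = -92 mm, y = 0, z = 55 mm. The hinge line runs along the organiser's y.
- lid (a joint): Lid opening angle in rad: 0 shut, grows as the front edge rises; 1.047 is 60 degrees; moulded stop at 1.40. Falls shut from any angle if released; lid about 0.2 kg (varies). While the clips are on, their hooks hold it down.
- handle (a point): Centre of the grip bar of the orange D-shaped handle, which lies in the lid's plane beyond its front edge. Round bar 12 mm thick along the organiser's y, straight for 84 mm; 30 mm gap between bar and lid rim. It is 223 mm from the hinge line along the lid and 4 mm above it square to the lid: x = 131, z = 59 mm in the organiser's frame when shut. Turns with the lid.
- clip_left (a joint): Angle in rad of the orange clip at the organiser's y = +92 mm. 0: clipped over the lid's front rim; grows as its top swings outward (organiser +x) and down, to a stop at 1.45. Well out: more than 0.5. Pivot line along the organiser's y at x = 88, z = 22 mm. Takes about 1 N at the tab; stays where left.
- clip_right (a joint): The same for the clip at the organiser's y = -92 mm.
- clip_left_tab (a point): Middle of the left clip's finger tab, 8 mm thick, 34 mm wide (along the organiser's y), leaning 0.22 rad outward. Clipped, it is at x = 103, y = 92, z = 84 mm in the organiser's frame; tab top at z = 95 mm, top of the hook below it at z = 70 mm. Can be pinched from above or pushed outward from behind, over the lid.
- clip_right_tab (a point): The same for the right clip, at y = -92 mm.
- kettle: Stainless stove-top kettle with black arched handle, 176 mm across, 227 mm high, spout reaching 134 mm from the axis along its +x, 0.9 kg. Origin: centre of underside.
- pie_dish: Round pale clear glass pie dish, 244 mm across the rim, 40 mm high. Origin: centre of underside.
- cup: Pink ceramic cup with a handle, 84 mm across, 90 mm high. Origin: centre of underside. (A pasta roller 145 mm high, clamped to the far left corner of the counter beyond x = 0.8 m, left of y = 0.28 m, stays out of the way.)
Mind the look-alikes: they are no part of the job. Of the things that look like the pie_dish, take the one that is farthest to the robot's left at the start.

How it is judged:
By the outcome, as a careful person would: the job done as asked, in the order asked, and still so for the second after the job is handed in, while the arm keeps its last pose, push and grip.
It also fails if it takes over 64 s, if anything falls off the work surface, if the arm or the gripper's body presses on something with over 40 N, if the wrist force passes 120 N, or if a joint passes its speed limit or range.

## Robot

A 6-joint arm with a two-finger parallel gripper is mounted at the origin on the work surface. World frame = base frame: x ahead of the robot, y to its left, z up, the work surface at z = 0. Lengths are in m, angles in rad, forces in N, time in s.
With the tool pointing down it reaches from about 0.35 to 0.95 m from the base axis. Payload 17.4 kg.
Tool frame: the origin (TCP) lies on the mounting face of the last link; the fingertips stand 186 mm ahead of it and the grasp point (between the pads) lies r.pinch_z ahead of it (r.pinch_z is the distance from the TCP to the grasp point, in m); z points along the fingers, y is the line along which they close (so a half turn about z gives the same grasp; the last joint's range is limited). The gripper opens to 93 mm and grips with 3 to 60 N. Pads are 15 mm wide; open, the fingers measure 128 mm over their backs; the gripper's body (75 mm by 188 mm) begins 65 mm behind the grasp point.
Start: joints at [1.084, 0.116, 1.442, -0, 1.584, -0.038], TCP at [0.293, 0.608, 0.405] pointing down, gripper open.
Joint ranges: [-2.83, 2.83], [-0.83, 2.19], [0.07, 2.5], [-1.14, 4.28], [0.01, 3], [-2.97, 2.97]. Speed limits (rad/s): [1.89, 1.89, 2.22, 3.14, 3.14, 3.14].

## Interface

Orientations are given as a unit quaternion [w, x, y, z].
In Python, from plant import r gives the robot as it stands.
- The arm moves only by the shell command python3 -m creep 'ROWS' [FORCE]. ROWS is JSON, a list that holds one entry, the list of rows, each a list of 5 numbers: the opening, from 0 (shut) to 1 (fully open), then the shift along the tool's x, y, z in mm, then the turn about the tool's z in degrees. A call has 1 to 5 rows; each row is the pose to reach, as a shift and turn from the pose commanded when the call began, along the tool's axes at that moment; what a row does not reach only later rows make up. A row lasts 1/8 s, in which the tool goes at most 62.5 mm and 10.7 degrees, less where a joint would pass 70% of its speed; a pose out of reach is approached as far as the arm can. A call with a gripper value outside its range is refused whole. The fingers move at their own pace and stop on an object; FORCE is the grip in N (left out, the last holds). Time passes only in rows, so rows that repeat a pose let the fingers close. It gives the time, the measured TCP pose, the force, the opening and the grip force at its end, in the units of the state.
- r.read_state(): the state, without advancing time (a new reading comes with each control period).
- r.get_image(name): name is "scene" or "top"; returns a dict with "img" (420x560x3 uint8, blue, green, red), "mtx" (3x3 intrinsics, pixels), "k1" (the pictures are not rectified: a ray, as slopes to the right and down, at radius r is drawn at 1 + k1 r^2 times it, then the intrinsics apply), "view" (4x4, takes a point from world to camera coordinates). Camera axes: x right, y up, looking along -z (the intrinsics and any distortion apply to the point x, -y, -z); pixel columns grow to the right and rows downward; lengths in m; the calibration is good to about 2 mm. A picture is of the moment at which its call begins. There is no depth.
- r.sign_off(): hands the job in; it is judged then, once.
Trained networks look in the newest picture that a camera, given by its name, has taken for a name from the list of things; names that differ only in an ending like _2 or _b are one class to them, and where a whole thing is asked for, a point or a joint stands for the part that bears it (a point fixed in the world has none). Each returns a list of dicts, best first, with "conf" (0 to 1); they miss things now and then, are a little off and sometimes report something else, mostly with a low value. They report only what shows in the picture. A call takes as long as a camera call. They do not tell look-alikes from the thing itself.
- r.regions_of(camera, label): "pixels" (420x560 bool, what is visible of it) and "rect" ([centre column, centre row, width, height] in pixels, round what is visible of it).
- r.spot_point(camera, label): "location" ([column, row] in pixels: a listed point, or the origin of a listed thing).
The state is a dict: "time_s": time; "joint_pos": joint angles; "dq": joint speeds; "effort": joint torques, N m; "tool_pos": TCP position; "tool_rot": TCP orientation; "ft_force": force on the tool from outside, world axes, zero at the start; "wrist_torque": the same for the moment, N m; "gripper_width": finger opening in m; "grasp_force": force on a finger pad.
Only numpy, scipy, OpenCV 4.12 (cv2) and the standard library are available. Lean on these libraries where they do the work, as an engineer would, in place of code of your own. Each camera call takes 0.05 s, during which the arm holds its last target. There are 200 camera calls.

## Working session

There is one attempt and no reset: what is moved stays moved. The work goes in short steps, Python scripts to look and compute and a shell command to move; the robot and the scene stay as the last step left them, time stands still between calls to the robot, and variables do not carry over. Pictures are saved under pics/ and viewed, at most 10 in all, crops included, and the job is handed in when it is done.

```bash
ls; mkdir -p pics
cat > h.py <<'E'
import numpy as np, cv2
from plant import r
def ray(im,px):
    K=np.array(im["mtx"]);k=im["k1"];V=np.array(im["view"])
    d=np.array([(px[0]-K[0,2])/K[0,0],(px[1]-K[1,2])/K[1,1]]);s=d.copy()
    for _ in range(30): s=d/(1+k*(s@s))
    R=V[:3,:3];o=-R.T@V[:3,3]
    v=R.T@np.array([s[0],-s[1],-1.]);return o,v
def at_z(im,px,z):
    o,v=ray(im,px);return o+v*(z-o[2])/v[2]
def proj(im,p):
    K=np.array(im["mtx"]);V=np.array(im["view"]);c=V[:3,:3]@np.array(p)+V[:3,3]
    s=np.array([c[0]/-c[2],-c[1]/-c[2]]);s=s*(1+im["k1"]*(s@s))
    return np.array([K[0,0]*s[0]+K[0,2],K[1,1]*s[1]+K[1,2]])
E
python3 - <<'E'
from h import *
np.set_printoptions(precision=4,suppress=True)
for c in("top","scene"):
    im=r.get_image(c);cv2.imwrite(f"pics/{c}0.png",im["img"])
    print(c,im["view"][:3],im["k1"])
    for n,z in(("handle",.059),("clip_left_tab",.084),("clip_right_tab",.084),("lid_hinge",.055),("organiser",0),("kettle",0),("pie_dish",0),("cup",0)):
        for d in r.spot_point(c,n)[:3]: print(n,d["conf"],np.array(d["location"]),at_z(im,d["location"],z)[:2])
s=r.read_state();print(r.pinch_z,s["tool_pos"],s["tool_rot"],s["time_s"],s["gripper_width"])
E
```

```text
pics
top [[-0.0133 -0.9999  0.0026  0.0001]
 [ 0.9956 -0.013   0.0929 -0.4531]
 [-0.0928  0.0039  0.9957 -1.7883]] -0.19570446465433894
handle 0.68 [247.7 155. ] [0.6561 0.106 ]
handle 0.33 [421.  211.8] [ 0.4518 -0.4895]
handle 0.28 [257.4 218.7] [0.4354 0.0744]
clip_left_tab 0.66 [222.9 161.9] [0.6284 0.1891]
clip_right_tab 0.54 [275.1 154.2] [0.6523 0.0114]
lid_hinge 0.57 [254.5 219.6] [0.4328 0.0844]
organiser 0.8 [256.  191.5] [0.5369 0.0809]
organiser 0.16 [420.2 212.8] [ 0.4538 -0.5029]
kettle 0.58 [418.6 213.5] [ 0.4514 -0.4969]
pie_dish 0.83 [187.1 284.3] [0.213  0.3259]
pie_dish 0.71 [153.7 189.7] [0.549  0.4471]
cup 0.75 [403.9 161.2] [ 0.6409 -0.4508]
scene [[-0.7     0.7141  0.0068  0.317 ]
 [-0.373  -0.3738  0.8492  0.0817]
 [ 0.609   0.5919  0.528  -1.9779]] -0.006394000746215037
handle 0.96 [258.8 274.4] [0.6661 0.1062]
handle 0.32 [301.8 241.6] [0.4626 0.0808]
clip_left_tab 0.61 [289.6 277.6] [0.6387 0.1988]
clip_left_tab 0.61 [189.3 187.1] [ 0.5209 -0.4031]
clip_right_tab 0.61 [241.  251.9] [0.6521 0.0171]
lid_hinge 0.85 [302.4 240.2] [0.4513 0.073 ]
organiser 0.66 [281.9 267.2] [0.5415 0.0738]
kettle 0.83 [190.1 186.8] [ 0.4288 -0.5332]
pie_dish 0.78 [383.6 332.3] [0.5531 0.4558]
pie_dish 0.75 [413.9 256. ] [0.2086 0.3256]
cup 0.82 [155.8 211.4] [ 0.6254 -0.4714]
0.1673 [0.2929 0.6081 0.4047] [-0.      0.2225  0.9749 -0.    ] 0.9 0.09294088855374893
```

View pics/top0.png

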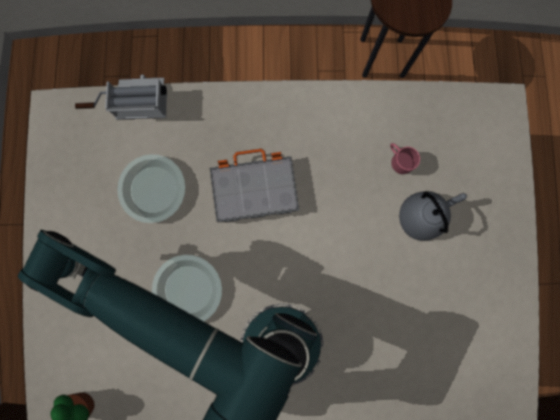

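View pics/scene0.png

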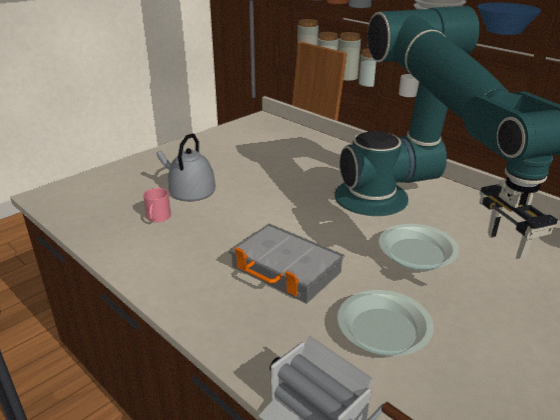

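The top view shows the organiser at about (255,190), with its orange clips at (223,163) and (278,156) and its handle at (248,153). There are two pale dishes at (152,188) and (187,288), and the kettle and cup are far to the right. The scene view agrees, with the handle at (262,273), clips at (292,283) and (241,257), and nothing close to the organiser. Next I'll fit its pose.

```bash
cat > fit.py <<'E'
from h import *
from scipy.optimize import least_squares
np.set_printoptions(precision=4,suppress=True)
P={"handle":(.131,0,.059),"clip_left_tab":(.103,.092,.084),"clip_right_tab":(.103,-.092,.084),"lid_hinge":(-.092,0,.055),"organiser":(0,0,0)}
W=lambda q,p:np.array([q[0]+np.cos(q[2])*p[0]-np.sin(q[2])*p[1],q[1]+np.sin(q[2])*p[0]+np.cos(q[2])*p[1],p[2]])
ims={c:r.get_image(c) for c in("top","scene")}
obs=[]
for c,im in ims.items():
    for n,p in P.items():
        for d in r.spot_point(c,n)[:1]:
            if np.hypot(*(at_z(im,d["location"],p[2])[:2]-W((.54,.08,.12),p)[:2]))<.06: obs.append((c,n,np.array(d["location"])))
# orange-blob centroids vs box silhouette corners: body mask
f=lambda q:np.concatenate([proj(ims[c],W(q,P[n]))-u for c,n,u in obs])
s=least_squares(f,[.54,.08,.12],loss="soft_l1",x_scale=[.1,.1,.1]);print(s.x)
for (c,n,u),e in zip(obs,f(s.x).reshape(-1,2)):print(c,n,u,e)
# silhouette refinement: convex hull of the shell (box+lid) against mask
M={c:r.regions_of(c,"organiser")[0]["pixels"] for c in ims}
box=[(x,y,z) for x in(-.09,.09) for y in(-.1375,.1375) for z in(0,.063)]
def hull(q,c):
    h=cv2.convexHull(np.array([proj(ims[c],W(q,p)) for p in box],np.float32))
    m=np.zeros((420,560),np.uint8);cv2.fillPoly(m,[np.round(h*16).astype(np.int32)],1,shift=4)
    for n in("clip_left_tab","clip_right_tab"): pass
    return m>0
def cost(q):
    return sum((hull(q,c)^M[c]).sum() for c in ims)
from scipy.optimize import minimize
b=minimize(cost,s.x,method="Nelder-Mead",options=dict(initial_simplex=[s.x,s.x+[.01,0,0],s.x+[0,.01,0],s.x+[0,0,.06]],xatol=1e-4))
print("mask",b.x,b.fun,cost(s.x),[M[c].sum() for c in ims])
for c,im in ims.items():
    v=cv2.resize(im["img"],None,fx=4,fy=4,interpolation=cv2.INTER_CUBIC)
    for q,col in((s.x,(255,0,0)),(b.x,(0,255,0))):
        for p in list(P.values())+box: cv2.circle(v,tuple(int(t*4+2) for t in proj(im,W(q,p))),3,col,-1)
    a=np.array(proj(im,W(s.x,(0,0,0)))*4,int);v=v[a[1]-260:a[1]+260,a[0]-195:a[0]+195]
    ims[c]["v"]=v
cv2.imwrite("pics/fit.png",np.hstack([ims[c]["v"] for c in ims]))
E
python3 fit.py
```

```text
[0.541  0.0911 0.1273]
top clip_left_tab [222.7 162.3] [-1.6758 -1.2736]
top clip_right_tab [274.7 151.9] [-0.0627  1.5653]
top lid_hinge [254.5 216.9] [ 1.4194 -2.2751]
top organiser [255.2 189. ] [-2.1002  1.3689]
scene handle [257.9 278. ] [ 0.0045 -2.5831]
scene clip_left_tab [291.3 277.5] [-0.7411 -1.616 ]
scene clip_right_tab [239.3 251. ] [0.0131 0.6977]
scene lid_hinge [305.5 241.1] [-1.2214 -0.2617]
scene organiser [284.5 268.8] [1.5965 0.7972]
mask [0.5391 0.0873 0.124 ] 573.0 819 [np.int64(4914), np.int64(5249)]
```

View pics/fit.png

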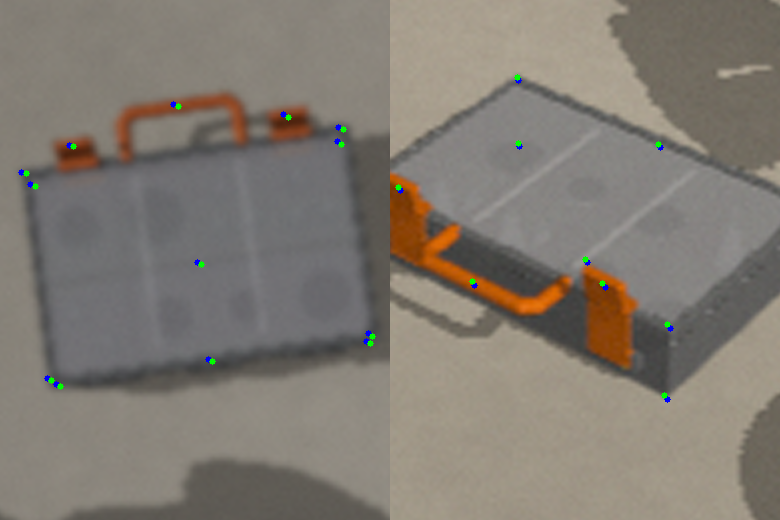

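The overlay crops match the picture to within a few mm. The mask fit sits on the corners and the clips at (73,146) and (288,117); the bar at (182,101) suggests y is about 2 mm smaller. I'll use the pose (0.539, 0.086, 0.124).

```bash
cat > to.py <<'E'
import sys
from h import *
from scipy.spatial.transform import Rotation as Ro
np.set_printoptions(precision=1,suppress=True)
Q=(.539,.086,.124)
# args: organiser-frame tip targets x,y,z mm -> shift in tool axes now and turn to have tool y along organiser x
s=r.read_state();w=np.array(s["tool_rot"]);R=Ro.from_quat(w[[1,2,3,0]]).as_matrix()
L=.186
for a in sys.argv[1:]:
    x,y,z=[float(t)/1000 for t in a.split(",")]
    g=np.array([Q[0]+np.cos(Q[2])*x-np.sin(Q[2])*y,Q[1]+np.sin(Q[2])*x+np.cos(Q[2])*y,z+L])
    print(a,R.T@(g-s["tool_pos"])*1000)
h=np.arctan2(R[1,1],R[0,1]);d=(Q[2]-h+np.pi/2)%np.pi-np.pi/2
t=s["tool_pos"]+R[:,2]*L-np.array([Q[0],Q[1],0]);c,n=np.cos(Q[2]),np.sin(Q[2])
print("turn",-np.degrees(d),"tip now",np.array([c*t[0]+n*t[1],-n*t[0]+c*t[1],t[2]])*1000,"F",s["ft_force"],"t",s["time_s"],"w",s["gripper_width"]*1000)
E
python3 to.py 60,92,150 60,92,74
```

```text
60,92,150 [-448.9 -253.8   68.8]
60,92,74 [-448.9 -253.8  144.8]
turn 57.18396166962028 tip now [-179.7  548.6  218.7] F [ 0.3  0.1 -0.3] t 1.6 w 92.74104576992298
```

```bash
python3 -m creep '[[[0,-50,-28,0,6],[0,-100,-56,0,13],[0,-150,-85,0,20],[0,-200,-113,0,26],[0,-250,-141,0,32]]]' 20; python3 to.py 60,92,150 60,92,74
```

```text
time_s: 2.22
tool_pos: [0.4576, 0.371, 0.405]
tool_rot: [0.0, 0.484, 0.875, 0.0]
ft_force: [0.5, 1.1, 0.2]
gripper_width: 0.0478
grasp_force: 0.0
60,92,150 [-226.6   10.7   69. ]
60,92,74 [-226.6   10.7  145. ]
turn 24.992385001150357 tip now [-45.4 292.9 219. ] F [0.5 1.1 0.2] t 2.225 w 47.834156201823
```

```bash
python3 -m creep '[[[0,-50,2,15,5],[0,-100,5,30,11],[0,-150,7,45,17],[0,-200,9,60,25],[0,-227,11,69,25]]]'; python3 to.py 60,92,75 150,92,75
```

```text
time_s: 2.85
tool_pos: [0.5884, 0.1846, 0.3349]
tool_rot: [-0.0, 0.662, 0.749, -0.0]
ft_force: [-0.6, 0.0, -0.9]
gripper_width: 0.0012
grasp_force: 0.0
60,92,75 [ 0.3 -1.2 73.9]
150,92,75 [ 0.4 88.8 73.9]
turn -0.036804877004932936 tip now [ 61.1  91.6 148.9] F [-0.6  0.  -0.9] t 2.85 w 1.2474037369032447
```

```bash
python3 -m creep '[[[0,0,-1,40,0],[0,0,-1,72,0],[0,0,-1,74,0],[0,0,-1,74,0]]]'; python3 -m creep '[[[0,0,15,0,0],[0,0,30,0,0],[0,0,45,0,0],[0,0,60,0,0],[0,0,75,0,0]]]'; python3 -m creep '[[[0,0,15,0,0],[0,0,20,10,0],[0,0,25,22,0],[0,0,28,28,0],[0,0,28,28,0]]]'; python3 to.py; python3 -c "
from h import *
v=r.get_image('scene')['img'][220:310,220:345];cv2.imwrite('pics/c1.png',cv2.resize(v,None,fx=5,fy=5))"
```

```text
time_s: 3.35
tool_pos: [0.5868, 0.1867, 0.2631]
tool_rot: [0.0, 0.661, 0.751, 0.0]
ft_force: [-0.4, -0.0, 0.8]
gripper_width: 0.0007
grasp_force: 0.0
time_s: 3.98
tool_pos: [0.662, 0.1961, 0.2616]
tool_rot: [-0.0, 0.661, 0.751, -0.0]
ft_force: [-1.4, -0.4, 0.7]
gripper_width: 0.0004
grasp_force: 0.3
time_s: 4.6
tool_pos: [0.691, 0.1997, 0.2368]
tool_rot: [0.004, 0.661, 0.751, 0.005]
ft_force: [23.5, 3.6, 13.4]
gripper_width: 0.0008
grasp_force: 13.1
turn 0.16804726230761133 tip now [167.1  94.2  50.8] F [23.5  3.6 13.4] t 4.6 w 0.8008848595265172
```

View pics/c1.png

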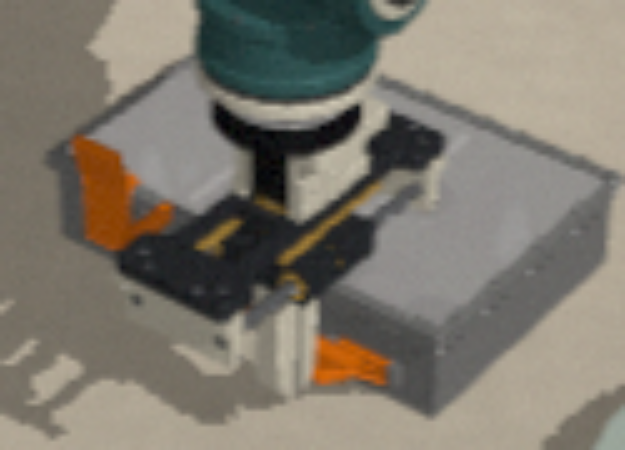

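The left clip lies well down, at about (350,362) in the crop. The finger presses against its end, so I'll move outward first, then up, and then go over to the right clip.

```bash
python3 -m creep '[[[0,0,20,0,0],[0,0,30,0,0],[0,0,30,-50,0],[0,0,30,-100,0],[0,0,30,-100,0]]]'; python3 to.py 60,-92,150 60,-92,75
```

```text
time_s: 5.28
tool_pos: [0.7187, 0.2035, 0.3383]
tool_rot: [0.002, 0.661, 0.751, 0.002]
ft_force: [0.1, -0.4, 0.1]
gripper_width: 0.0007
grasp_force: 0.0
60,-92,150 [-185.9 -133.4    1.4]
60,-92,75 [-186.  -133.9   76.4]
turn 0.18653390737812384 tip now [193.9  94.5 152.3] F [ 0.1 -0.4  0.1] t 5.275 w 0.7349483841691936
```

```bash
python3 -m creep '[[[0,-50,-36,0,0],[0,-100,-72,0,0],[0,-150,-107,0,0],[0,-186,-133,0,0],[0,-186,-133,0,0]]]'; python3 to.py 60,-92,75; python3 -m creep '[[[0,0,0,40,0],[0,0,0,72,0],[0,0,0,75,0],[0,0,0,75,0]]]'; python3 to.py
```

```text
time_s: 5.9
tool_pos: [0.6089, -0.0001, 0.3328]
tool_rot: [-0.0, 0.662, 0.75, -0.0]
ft_force: [-0.0, 0.6, -0.1]
gripper_width: 0.0007
grasp_force: 0.0
60,-92,75 [ 2.1  1.4 71.8]
turn 0.027397089123478588 tip now [ 58.5 -94.1 146.8] F [-0.   0.6 -0.1] t 5.9 w 0.7053479262445007
time_s: 6.4
tool_pos: [0.6105, 0.0024, 0.2593]
tool_rot: [0.0, 0.661, 0.751, 0.0]
ft_force: [-0.6, 0.2, -0.6]
gripper_width: 0.0006
grasp_force: 0.0
turn 0.20703225617175328 tip now [ 60.6 -91.7  73.3] F [-0.6  0.2 -0.6] t 6.4 w 0.6161693517965643
```

```bash
python3 -m creep '[[[0,0,15,0,0],[0,0,30,0,0],[0,0,45,0,0],[0,0,60,0,0],[0,0,75,0,0]]]'; python3 -m creep '[[[0,0,15,0,0],[0,0,20,10,0],[0,0,25,18,0],[0,0,28,20,0],[0,0,28,20,0]]]'; python3 -m creep '[[[0,0,20,0,0],[0,0,30,0,0],[0,0,30,-50,0],[0,0,30,-100,0],[0,0,30,-100,0]]]'; python3 to.py 131,0,110 131,0,42
```

```text
time_s: 7.02
tool_pos: [0.6856, 0.0117, 0.2586]
tool_rot: [-0.0, 0.661, 0.751, -0.0]
ft_force: [-1.7, -0.7, 0.8]
gripper_width: 0.0002
grasp_force: 0.3
time_s: 7.65
tool_pos: [0.7133, 0.0152, 0.2395]
tool_rot: [0.002, 0.661, 0.751, 0.002]
ft_force: [11.1, 1.7, 3.7]
gripper_width: 0.0005
grasp_force: 5.2
time_s: 8.28
tool_pos: [0.7423, 0.0189, 0.3435]
tool_rot: [0.002, 0.661, 0.751, 0.002]
ft_force: [-0.2, 0.2, -0.2]
gripper_width: 0.0005
grasp_force: 0.0
131,0,110 [ 92.  -62.5  47. ]
131,0,42 [ 92.1 -62.9 115. ]
turn 0.1797716705197792 tip now [194.6 -91.9 157.5] F [-0.2  0.2 -0.2] t 8.275 w 0.5381641794984761
```

Run:
```python
from h import *
from to import Q
o=[]
for c in("scene","top"):
    im=r.get_image(c);a=proj(im,(.65,.1,.05)).astype(int);x0,y0=a[0]-40,a[1]-45
    v=cv2.resize(im["img"][y0:y0+90,x0:x0+80],None,fx=5,fy=5,interpolation=cv2.INTER_CUBIC)
    for y in(-42,0,42):
        p=(Q[0]+np.cos(Q[2])*.131-np.sin(Q[2])*y/1e3,Q[1]+np.sin(Q[2])*.131+np.cos(Q[2])*y/1e3,.059)
        u=proj(im,p)-[x0,y0];cv2.circle(v,tuple(int(t*5+2) for t in u),2,(255,0,0),-1)
    o.append(v)
    for d in r.spot_point(c,"handle")[:2]:print(c,d["conf"],at_z(im,d["location"],.059))
cv2.imwrite("pics/h.png",np.hstack(o))
```

```text
turn 0.1797716705197792 tip now [194.6 -91.9 157.5] F [-0.2  0.2 -0.2] t 8.275 w 0.5381641794984761
scene 0.88 [0.7 0.1 0.1]
top 0.59 [0.7 0.1 0.1]
```

View pics/h.png

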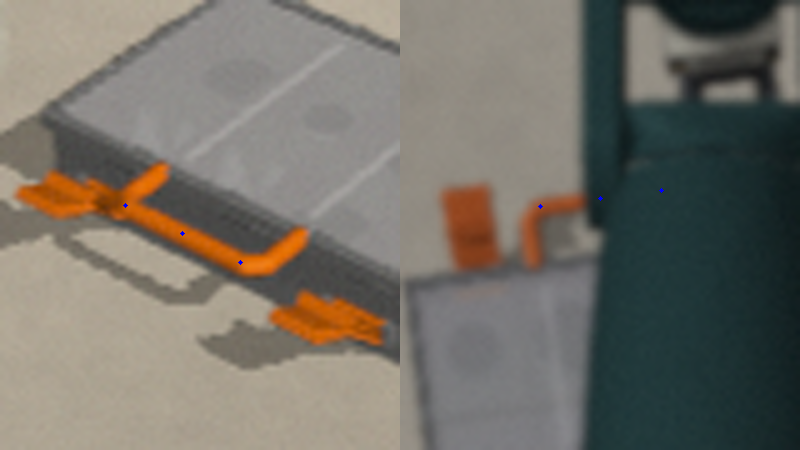

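Both clips are fully out: left at (330,320) and right at (50,195) in the scene crop. My predicted bar points lie on the bar, at (182,233). I'll go above the handle with the fingers 26 mm open.

```bash
python3 -m creep '[[[0.28,45,-30,20,0],[0.28,92,-62,47,0],[0.28,92,-62,47,0],[0.28,92,-62,47,0]]]' 40; python3 to.py 132,0,41
```

```text
time_s: 8.98
tool_pos: [0.669, 0.1022, 0.2913]
tool_rot: [-0.0, 0.661, 0.751, -0.0]
ft_force: [-0.3, 0.5, 0.2]
gripper_width: 0.0256
grasp_force: 0.0
132,0,41 [ 0.   1.  64.3]
turn 0.20487980742497997 tip now [130.9  -0.1 105.3] F [-0.3  0.5  0.2] t 8.975 w 25.623905871743688
```

```bash
python3 -m creep '[[[0.28,0,1,20,0],[0.28,0,1,35,0],[0.28,0,1,50,0],[0.28,0,1,64,0],[0.28,0,1,64,0]]]'; python3 -m creep '[[[0,0,0,0,0],[0,0,0,0,0],[0,0,0,0,0],[0,0,0,0,0]]]' 40; python3 to.py 131,0,41
```

```text
time_s: 9.6
tool_pos: [0.6696, 0.1023, 0.2262]
tool_rot: [-0.001, 0.661, 0.751, -0.001]
ft_force: [0.0, 0.1, 0.3]
gripper_width: 0.0262
grasp_force: 0.0
time_s: 10.1
tool_pos: [0.6704, 0.1025, 0.2289]
tool_rot: [0.001, 0.661, 0.751, 0.001]
ft_force: [5.6, 2.6, -0.7]
gripper_width: 0.0111
grasp_force: 40.0
131,0,41 [-0.1 -1.4  1.9]
turn 0.18717625184877965 tip now [133.    0.1  42.9] F [ 5.6  2.6 -0.7] t 10.1 w 11.113072299044505
```

```bash
python3 -m creep '[[[0,0,-1,-19,0],[0,0,-4,-39,0],[0,0,-9,-58,0],[0,0,-15,-76,0],[0,0,-15,-76,0]]]'; python3 to.py 118,0,117
```

```text
time_s: 10.72
tool_pos: [0.6553, 0.1006, 0.3063]
tool_rot: [0.002, 0.661, 0.751, 0.002]
ft_force: [12.2, 1.2, 2.9]
gripper_width: 0.0103
grasp_force: 40.0
118,0,117 [-0.1  0.8  3.3]
turn 0.18607933578517052 tip now [118.2   0.1 120.3] F [12.2  1.2  2.9] t 10.725 w 10.319339937882608
```

```bash
python3 -m creep '[[[0,0,-6,-18,0],[0,0,-15,-35,0],[0,0,-26,-51,0],[0,0,-38,-66,0],[0,0,-38,-66,0]]]'; python3 to.py
python3 - <<'E'
from h import *
im=r.get_image("scene");cv2.imwrite('pics/m.png',cv2.resize(im["img"][150:310,200:380],None,fx=3.5,fy=3.5,interpolation=cv2.INTER_CUBIC))
E
```

```text
time_s: 11.35
tool_pos: [0.6176, 0.0957, 0.372]
tool_rot: [0.002, 0.661, 0.751, 0.002]
ft_force: [13.8, 1.3, 10.5]
gripper_width: 0.011
grasp_force: 40.0
turn 0.18075267772359419 tip now [ 80.3  -0.2 186. ] F [13.8  1.3 10.5] t 11.35 w 11.027052383512263
```

View pics/m.png

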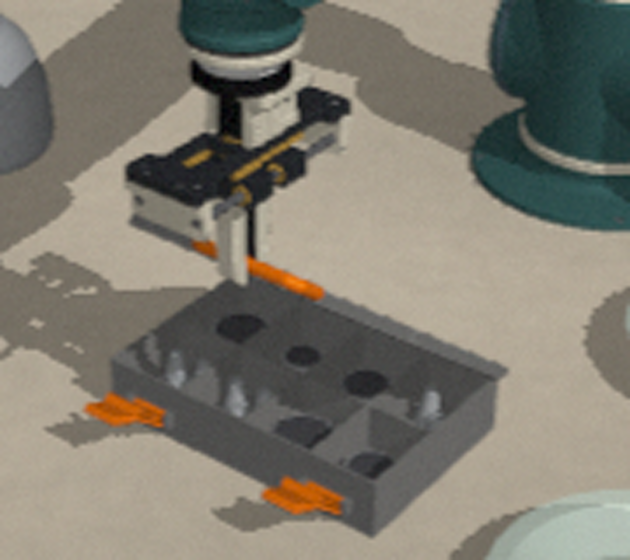

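The lid is at about 40°, the bar is held at (255,265) in the crop, and both clips are still down. The force points radially outward at about 17 N, so I'll ease out slightly while continuing to 60°.

```bash
python3 -m creep '[[[0,0,-12,-15,0],[0,0,-26,-28,0],[0,0,-42,-40,0],[0,0,-58,-50,0],[0,0,-58,-50,0]]]'; python3 -m creep '[[[0,0,0,0,0],[0,0,0,0,0]]]';python3 to.py
python3 - <<'E'
from h import *
o=[]
for c in("scene","top"):
    im=r.get_image(c);cv2.imwrite(f"pics/{c}e.png",im["img"]);a=proj(im,(.55,.09,.2)).astype(int)
    o.append(cv2.resize(im["img"][a[1]-60:a[1]+60,a[0]-40:a[0]+40],None,fx=5,fy=5,interpolation=cv2.INTER_CUBIC));print(a-[40,60])
    for n in("handle","lid_hinge"):print(c,[(d["conf"],d["location"]) for d in r.spot_point(c,n)[:2]])
cv2.imwrite('pics/e.png',np.hstack(o))
E
```

```text
time_s: 12.02
tool_pos: [0.5597, 0.0883, 0.4211]
tool_rot: [0.001, 0.661, 0.751, 0.001]
ft_force: [8.5, -0.0, 11.9]
gripper_width: 0.0108
grasp_force: 40.0
time_s: 12.28
tool_pos: [0.5606, 0.0883, 0.4205]
tool_rot: [0.001, 0.661, 0.751, 0.001]
ft_force: [8.5, 0.2, 13.6]
gripper_width: 0.011
grasp_force: 40.0
turn 0.17795613606448366 tip now [ 22.5  -0.4 234.5] F [ 8.5  0.2 13.6] t 12.275 w 10.95474966839201
[244 153]
scene []
scene [(0.67, [305.7, 242.6])]
[210 118]
top [(0.77, [247.9, 172.5]), (0.32, [274.1, 147.8])]
top []
```

View pics/e.png

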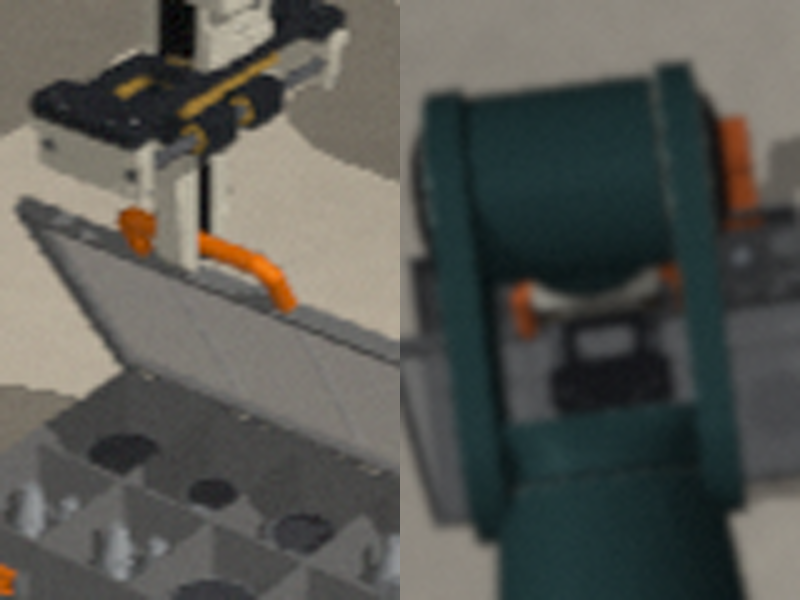

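Run:
```python
from h import *
im=r.get_image("scene")
for sx in(0,.004):
  for th in(52,56,58,60,62):
    t=np.radians(th);o=[]
    for a,n,y in((.187,.008,-.1375),(.187,0,-.1375),(.223,.004,.042),(.223,.004,-.042)):
        x=-.092+sx+a*np.cos(t)-n*np.sin(t);z=.055+a*np.sin(t)+n*np.cos(t)
        c,s=np.cos(.124),np.sin(.124)
        o.append((proj(im,(.539+c*x-s*y,.086+s*x+c*y,z))-[244,153])*5+2)
    print(sx,th,np.round(o).astype(int).tolist())
```

```text
0 52 [[7, 222], [0, 234], [227, 300], [105, 252]]
0 56 [[18, 204], [11, 215], [241, 276], [120, 229]]
0 58 [[25, 196], [17, 207], [248, 265], [127, 218]]
0 60 [[31, 187], [23, 198], [256, 254], [135, 207]]
0 62 [[37, 179], [29, 189], [264, 243], [142, 197]]
0.004 52 [[2, 225], [-5, 237], [222, 303], [101, 255]]
0.004 56 [[14, 207], [7, 218], [236, 279], [115, 232]]
0.004 58 [[20, 198], [13, 209], [244, 268], [123, 221]]
0.004 60 [[26, 190], [19, 200], [251, 257], [130, 210]]
0.004 62 [[33, 182], [25, 192], [259, 246], [138, 199]]
```

The image puts the lid at about 58–59°: its front corner is at (22,198) in the crop and the bar bend at (265,260). The arm pose says about 59.5°. I'll nudge up about 1° and relax the radial pull.

```bash
python3 -m creep '[[[0,0,-1,-1,0],[0,0,-3,-3,0],[0,0,-3,-3,0],[0,0,-3,-3,0],[0,0,-3,-3,0]]]'; python3 -m creep '[[[0,0,0,0,0],[0,0,0,0,0],[0,0,0,0,0],[0,0,0,0,0]]]';python3 to.py
python3 - <<'E'
from h import *
im=r.get_image("scene")["img"]
cv2.imwrite('pics/e2.png',cv2.resize(im[153:303,214:364],None,fx=4,fy=4,interpolation=cv2.INTER_CUBIC))
E
```

```text
time_s: 13.25
tool_pos: [0.5575, 0.0879, 0.4226]
tool_rot: [0.001, 0.661, 0.751, 0.001]
ft_force: [4.8, 0.2, 6.5]
gripper_width: 0.0107
grasp_force: 40.0
time_s: 13.75
tool_pos: [0.5575, 0.088, 0.4226]
tool_rot: [0.001, 0.661, 0.751, 0.001]
ft_force: [5.9, -0.8, 7.3]
gripper_width: 0.0109
grasp_force: 40.0
turn 0.17555396902182138 tip now [ 18.9  -0.4 236.6] F [ 5.9 -0.8  7.3] t 13.75 w 10.898932279367607
```

View pics/e2.png

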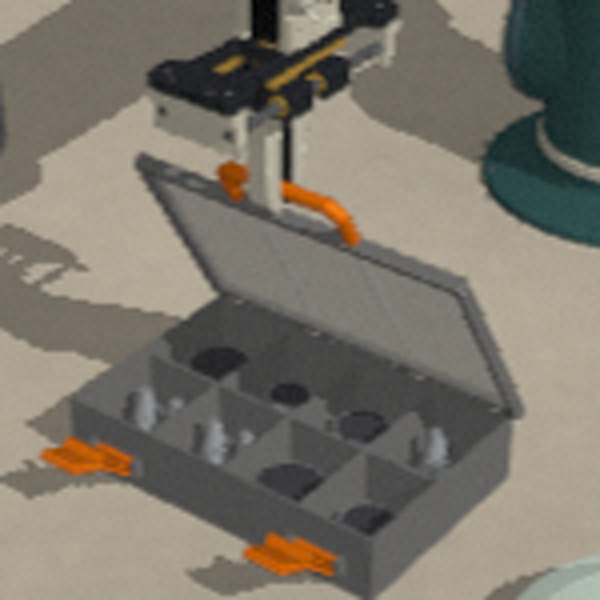

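The corner at (142,155) corresponds to about 59–60°. The clips are out at (90,458) and (290,555), and the grip is steady, so I'm handing in.

```bash
python3 -c "
from plant import r
print(r.sign_off())"
```

```text
the job is handed in; nothing more can be done
None
```

I swung both clips fully out, raised the lid to about 60° (59–60° by camera and arm pose), and handed the job in at about 14 s with the gripper still holding it steady; the arm stayed clear of the kettle, pie dish and cup.

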